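# Air the soldered boards at the fume extractor

## Robot

A 6-joint arm with a two-finger parallel gripper is mounted at the origin on the work surface. World frame = base frame: x ahead of the robot, y to its left, z up, the work surface at z = 0. Lengths are in mm, angles in rad, forces in N, time in s.
With the tool pointing down it reaches from about 250 to 725 mm from the base axis. Payload 4 kg.
Tool frame: the origin (TCP) lies on the centre line of the jaws, within the pads' length; the fingertips stand 25 mm ahead of it and the grasp point (between the pads) lies 6 mm ahead of it; z points along the fingers, y is the line along which they close (so a half turn about z gives the same grasp; the last joint's range is limited). The gripper opens to 85 mm and grips with 20 to 120 N. Pads are 22 mm wide; open, the fingers measure 114 mm over their backs; the gripper's body (76 mm by 85 mm) begins 54 mm behind the grasp point. The pads swing forward as they close: fully open they stand 13 mm farther back than shut.
Start: joints at [-1.176, 0.241, 0.005, 1.335, 0, 1.571], TCP at [192.31, -461.537, 256.306] pointing down, gripper open.
Joint ranges: [-2.72, 2.72], [-1.05, 1.87], [-1.09, 1.28], [-1.99, 2.15], [-1.42, 1.44], [-3.14, 3.14]. Speed limits (rad/s): [2.79, 2.79, 3.14, 3.14, 3.14, 3.14].

## Interface

Orientations are given as a unit quaternion [w, x, y, z].
In Python, from cell import manip gives the robot as it stands. Calls block until the motion is done:
- manip.movep(position, orientation): joint-space move of the TCP to a pose.
- manip.line_to(position, rot=None, speed=150, f_stop=None): straight line of the TCP; rot=None keeps the orientation; speed is the mean speed in mm/s. With f_stop (N) it stops when the force on the tool has changed by that much, and returns True; else False.
- manip.movej(angles): joint-space move.
- manip.command_gripper(opening): finger opening in mm; the grip force is fixed at half the most; returns when the fingers have stopped.
- manip.dwell(seconds).
- manip.ik(position, orientation): joint angles nearest the present ones, or None.
- manip.grab_frame(name): name is "scene" or "top" or "wrist"; returns the picture (420x560x3 uint8, red, green, blue); there is no depth.
- manip.camera_model(name): a dict with "fx", "fy", "cx", "cy" (pixels), "extrinsics" (4x4, takes a point from camera to world coordinates). Camera axes: x right, y down, z forward; pixel columns grow to the right and rows downward; lengths in mm; the calibration is good to about 2 mm. A picture is of the moment at which its call begins: read the wrist's pose just before it. camera_model takes no time and is no camera call; for the wrist camera it gives the pose at the moment of the call.
A pose or a line that the arm cannot do raises manip.MotionError and nothing moves.
- manip.job_done(): hands the job in; it is judged then, once.
Readings, each from a call of its own:
- manip.get_t(): time.
- manip.get_joint_pos(): joint angles.
- manip.get_joint_vel(): joint speeds.
- manip.get_joint_efforts(): joint torques, N m.
- manip.get_tcp_pos(): TCP position.
- manip.get_tool_rot(): TCP orientation.
- manip.get_ft_force(): force on the tool from outside, world axes, zero at the start.
- manip.get_moment(): the same for the moment, N m.
- manip.get_width(): finger opening in mm.
- manip.get_gripper_force(): force on a finger pad.
Only numpy, scipy, OpenCV 4.12 (cv2) and the standard library are available. Lean on these libraries where they do the work, as an engineer would, in place of code of your own. Each camera call takes 0.05 s, during which the arm holds its last target. There are 200 camera calls.

## Task

Put the freshly soldered boards to air at the fume extractor: stack all the black board trays lengthways on the middle of the low aluminium rack beside it, in line sideways but each shifted lengthways by about 25 mm over the one below, alternately one way and back, so that every tray rests on the lips of the tray below and every board has an open end, with the aluminium cover laid squarely on the top tray. Switch the extractor on by turning its knob clockwise one click, to the first setting and no further. Handle the trays gently (no more than 70 N on a tray from the fingers in all) and set them down softly, not dropped (never more than 40 N on the rack), and leave everything else on the bench where it is.

Things in the scene. Friction and masses are not known exactly. Their poses are not given: they have to be found in the camera images.
- tray1: black tray with a green board in it, 96 (x) x 52 (y) x 24 mm high; origin under its centre. Its walls' tops are the lips; 16 mm gap in each end wall. Two feet under its middle, 4 mm deep, 20 (x) by 30 mm (y) over both, drop between the walls below (inside 88 x 40 mm): so each level adds 20 mm and the shift is at most 34. Grip across the 52 mm. 0.09 kg. Finger load limit 70 N, both pads added
- tray2: black tray with a green board in it, 96 (x) x 52 (y) x 24 mm high; origin under its centre. Its walls' tops are the lips; 16 mm gap in each end wall. Two feet under its middle, 4 mm deep, 20 (x) by 30 mm (y) over both, drop between the walls below (inside 88 x 40 mm): so each level adds 20 mm and the shift is at most 34. Grip across the 52 mm. 0.09 kg. Finger load limit 70 N, both pads added
- tray3: black tray with a green board in it, 96 (x) x 52 (y) x 24 mm high; origin under its centre. Its walls' tops are the lips; 16 mm gap in each end wall. Two feet under its middle, 4 mm deep, 20 (x) by 30 mm (y) over both, drop between the walls below (inside 88 x 40 mm): so each level adds 20 mm and the shift is at most 34. Grip across the 52 mm. 0.09 kg. Finger load limit 70 N, both pads added
- tray4: black tray with a green board in it, 96 (x) x 52 (y) x 24 mm high; origin under its centre. Its walls' tops are the lips; 16 mm gap in each end wall. Two feet under its middle, 4 mm deep, 20 (x) by 30 mm (y) over both, drop between the walls below (inside 88 x 40 mm): so each level adds 20 mm and the shift is at most 34. Grip across the 52 mm. 0.09 kg. Finger load limit 70 N, both pads added
- tray5: black tray with a green board in it, 96 (x) x 52 (y) x 24 mm high; origin under its centre. Its walls' tops are the lips; 16 mm gap in each end wall. Two feet under its middle, 4 mm deep, 20 (x) by 30 mm (y) over both, drop between the walls below (inside 88 x 40 mm): so each level adds 20 mm and the shift is at most 34. Grip across the 52 mm. 0.09 kg. Finger load limit 70 N, both pads added
- cover: vented aluminium cover plate, 96 mm (x) x 52 mm (y), with the same two 4 mm feet below as a tray; plate from 4 to 8 mm, then a black bar handle on its middle, 44 mm long (along x), 12 mm wide (y), from 8 to 30 mm above the underside; origin under its centre, level with the feet's soles. About 0.08 kg
- rack: low fixed aluminium rack beside the extractor, 150 mm (its x) x 80 mm (its y); two rails along it, tops (lips) 29 mm above the table, 40 mm apart inside: a tray on them has its origin at 25 mm. Origin on the table under its centre. Never load it with over 40 N in all (a full stack weighs up to 8 N): set things down slowly, let go only when they touch
- extractor: orange fume extractor, 240 (x) x 150 (y) x 110 mm high, fixed; origin on the table under its centre. Inlet grille on its -y side facing the rack, knob on top 70 mm in front of (-x) its centre, black hose rising 75 mm behind its centre
- fan_knob_grip (a point): on the knob's vertical axis, 37 mm above the extractor's top: black bar-shaped knob, bar 46 mm long, 14 mm wide, reaching from 23 mm below this point to 7 mm above it, on a 48 mm disc. Its x axis lies along the bar and turns with it
- fan_knob (a joint): knob angle (rad), growing clockwise seen from above, 0 to 1.6. Spring detents at 0 (off), 0.8 (first setting) and 1.6 (second): resists with up to about 0.13 N m, is over the hump at half-way (0.4) and clicks into the nearest of the three when let go
- solder_spool: white solder spool, 48 mm across, 38 mm high, standing among the trays; origin under its centre. Leave alone
- flux_jar: small screw-top jar, 42 mm across, 50 mm high, standing among the trays; origin under its centre. Leave alone
- phone: phone lying flat, 148 x 72 x 8 mm; origin under its centre. Leave alone
- screwdriver: screwdriver, 160 mm long, lying behind the trays; origin under its middle. Leave alone
- parts_bin: open blue bin, 80 x 110 x 50 mm; origin under its centre. Leave alone
- multimeter: yellow hand-held multimeter lying on its back, 140 x 75 x 34 mm; origin under its centre. Leave alone
Not all that is in view belongs to the job. What is shaped like the tray4 but purple is not meant.

How it is judged:
By the outcome, as a careful person would: the job done as asked, in the order asked, and still so for the second after the job is handed in, with the robot touching nothing.
Of tray1, tray2, tray3, tray4, tray5 only 3 to 5 are there at a start; the rules pass over those that are not, and their reading is None.
At some moment in a run one of tray1, tray2, tray3, tray4, tray5, cover may be knocked a few centimetres aside while the robot is not near it.
It also fails if it takes over 210 s, if anything falls off the work surface, if the arm or the gripper's body presses on something with over 40 N, if the wrist force passes 120 N, or if a joint passes its speed limit or range.

## Working session

There is one attempt and no reset: what is moved stays moved. The work goes in short steps, each a Python script; the robot and the scene stay as the last script left them, time stands still between calls to the robot, and variables do not carry over. Pictures are saved under pics/ and viewed, at most 14 in all, crops included, and the job is handed in when it is done.

```bash
ls; mkdir -p pics
python3 - <<'E'
from cell import manip
import cv2,numpy as np
for n in("scene","top","wrist"):
    f=manip.grab_frame(n); cv2.imwrite(f"pics/{n}0.png",f[:,:,::-1])
    m=manip.camera_model(n); print(n,m["fx"],m["cx"],m["cy"],np.round(m["extrinsics"],3).tolist())
print(manip.get_tool_rot(),manip.get_tcp_pos(),manip.get_width(),manip.get_t())
E
```

```text
pics
scene 443.3333958209953 283.57446954065955 210.2267721510018 [[-0.552, 0.55, -0.627, 1136.897], [0.834, 0.38, -0.401, 410.321], [0.018, -0.744, -0.668, 786.606], [0.0, 0.0, 0.0, 1.0]]
top 384.7060762177433 277.82604547570355 206.1022605624745 [[0.009, -0.989, 0.147, 394.721], [-1.0, -0.007, 0.013, -21.352], [-0.012, -0.147, -0.989, 1095.392], [0.0, 0.0, 0.0, 1.0]]
wrist 361.3698008672504 272.9583818159105 203.33276233844808 [[0.385, -0.891, -0.24, 252.648], [-0.923, -0.372, -0.099, -436.367], [-0.001, 0.26, -0.966, 372.95], [0.0, 0.0, 0.0, 1.0]]
[-7.82055743e-04  9.80578035e-01  1.96127705e-01 -1.69365500e-04] [ 192.14508222 -461.14407179  255.61092172] 85.76221068259747 0.15
```

View pics/top0.png

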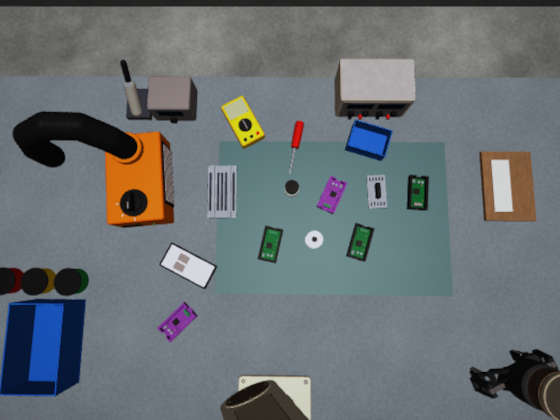

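View pics/scene0.png

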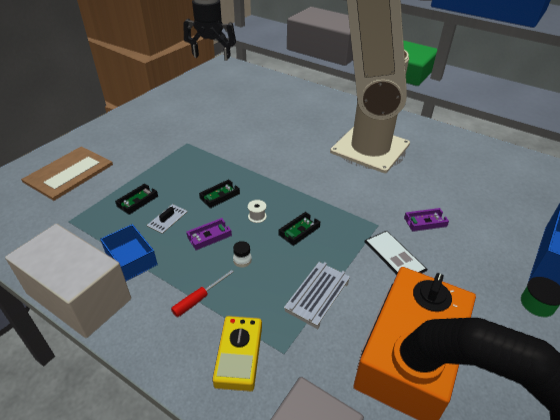

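Top view: the black trays with green boards are at (270,244), (361,242) and (418,192). The same shape in purple, at (331,194) and (178,321), is the decoy. The cover is at (376,191), the rack at (222,191) and the knob at (133,202). The scene view shows the same three green-board trays, at (136,198), (219,193) and (299,228).

```bash
cat > h.py <<'E'
from cell import manip
import cv2,numpy as np
from scipy.spatial.transform import Rotation as R
def grab(n,save=None):
    m=manip.camera_model(n); f=manip.grab_frame(n)
    if save: cv2.imwrite(f"pics/{save}.png",f[:,:,::-1])
    return f,m
def ray(m,uv):
    E=np.array(m["extrinsics"]); uv=np.atleast_2d(uv).astype(float)
    d=np.c_[(uv[:,0]-m["cx"])/m["fx"],(uv[:,1]-m["cy"])/m["fy"],np.ones(len(uv))]@E[:3,:3].T
    return E[:3,3],d
def plane(m,uv,z):
    o,d=ray(m,uv); return o+d*((z-o[2])/d[:,2])[:,None]
def tri(obs):  # [(m,uv)]
    A=np.zeros((3,3));b=np.zeros(3);L=[]
    for m,uv in obs:
        o,d=ray(m,uv); d=d[0]/np.linalg.norm(d[0]); P=np.eye(3)-np.outer(d,d); A+=P;b+=P@o; L.append((P,o))
    x=np.linalg.solve(A,b); return x,max(np.linalg.norm(P@(x-o)) for P,o in L)
def proj(m,p):
    E=np.array(m["extrinsics"]); c=E[:3,:3].T@(np.array(p)-E[:3,3]); return np.array([m["cx"]+m["fx"]*c[0]/c[2],m["cy"]+m["fy"]*c[1]/c[2]])
def blobs(f,lo,hi,amin=60,k=3):
    hsv=cv2.cvtColor(f,cv2.COLOR_RGB2HSV); M=cv2.inRange(hsv,np.array(lo),np.array(hi))
    M=cv2.morphologyEx(M,cv2.MORPH_CLOSE,np.ones((k,k),np.uint8))
    C,_=cv2.findContours(M,cv2.RETR_EXTERNAL,cv2.CHAIN_APPROX_NONE)
    return sorted([c for c in C if cv2.contourArea(c)>amin],key=cv2.contourArea,reverse=True)
def q(yaw):  # tool down, closing axis (tool y) at angle yaw+90 => tool x along yaw
    r=R.from_euler('z',yaw)*R.from_euler('x',np.pi); a=r.as_quat(); return [a[3],a[0],a[1],a[2]]
def rect(P): # planar rect in world xy -> centre, long-axis yaw, dims
    (c,s,a)=cv2.minAreaRect(np.float32(P[:,:2])); a=np.radians(a)
    if s[0]<s[1]: a+=np.pi/2; s=s[::-1]
    return np.array(c),(a+np.pi/2)%np.pi-np.pi/2,s
GREEN=((45,120,50),(85,255,255)); BLACK=((0,0,0),(180,255,45))
E
python3 - <<'E'
from h import *
f,m=grab("top"); g,n=grab("scene")
T=blobs(f,*GREEN,100); S=blobs(g,*GREEN,60)
cen=lambda c: cv2.minAreaRect(c)[0]
for c in T:
    u=cen(c);
    if not 150<u[0]<450: continue
    p,y,s=rect(plane(m,c[:,0],8)); 
    b=min((tri([(m,u),(n,cen(d))])+(cen(d),) for d in S),key=lambda t:t[1])
    print("green",np.round(u),np.round(p,1),round(y,3),np.round(s,1),"tri",np.round(b[0],1),round(b[1],1),np.round(b[2]))
for nm,uv,z in(("cover",(376,191),8),("rack",(222,191),29),("knob",(133,202),140),("extr",(133,178),110),("spool",(314,239),38),("jar",(291,187),50),("phone",(188,265),8),("screwd",(292,165),10),("purple",(331,194),24)):
    print(nm,np.round(plane(m,uv,z)[0],1))
cv2.imwrite("pics/crop1.png",cv2.resize(f[140:340,100:450],None,fx=2.28,fy=2.28,interpolation=cv2.INTER_CUBIC)[:,:,::-1])
E
```

```text
green [270. 244.] [447.8  14.1] -0.211 [83.1 39.1] tri [447.6  13.4  13.7] 0.7 [298. 228.]
green [360. 242.] [ 456.2 -238.5] -0.288 [83.3 38.5] tri [ 455.5 -237.2   15.9] 0.6 [218. 193.]
green [418. 192.] [ 598.8 -406.2] -0.111 [84.2 35.8] tri [ 596.1 -401.9   17.4] 1.0 [136. 197.]
cover [ 602.  -287.6    8. ]
rack [595.  151.1  29. ]
knob [544.3 357.6 140. ]
extr [612.9 373.6 110. ]
spool [ 461.3 -107.1   38. ]
jar [603.6 -43.2  50. ]
phone [387.4 243.5   8. ]
screwd [676.6 -46.6  10. ]
purple [ 589.5 -156.7   24. ]
```

View pics/crop1.png

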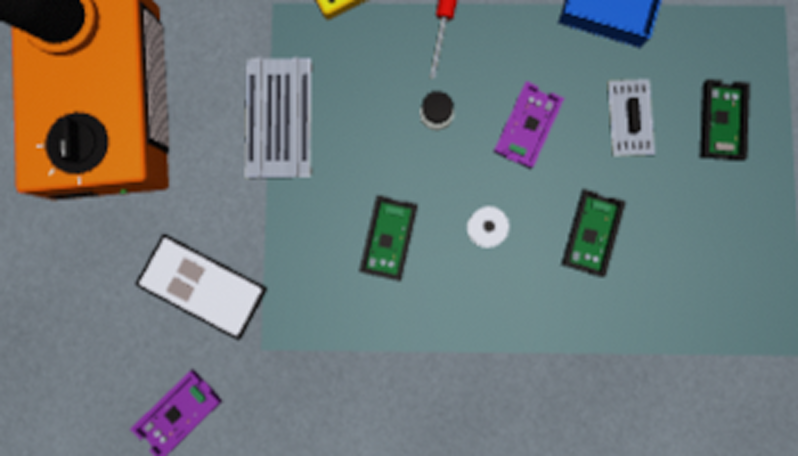

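In the crop, the black-walled trays with green boards are at (388,238), (593,233) and (725,120). They fit the description; the purple ones at (528,125) and (176,415) don't, so I'll leave them. Next, wrist views over the rack and the first tray.

Run:
```python
from h import *
manip.movep([590,120,230],q(0)); manip.dwell(.2); f,m=grab("wrist","wr1")
manip.line_to([560,190,230]); manip.dwell(.2); f2,m2=grab("wrist","wr2")
manip.movep([447,14,200],q(-.2)); manip.dwell(.2); f3,m3=grab("wrist","wt1")
for n,x in(("wr1",m),("wr2",m2),("wt1",m3)): np.save(n+".npy",x)
cv2.imwrite("pics/w_a.png",np.hstack([cv2.resize(x,(400,300)) for x in(f,f3)])[:,:,::-1]); print(manip.get_t())
```

```text
6.2583
```

View pics/w_a.png

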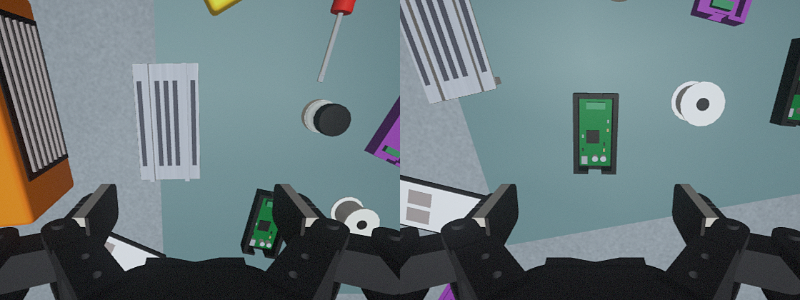

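View pics/wr2.png

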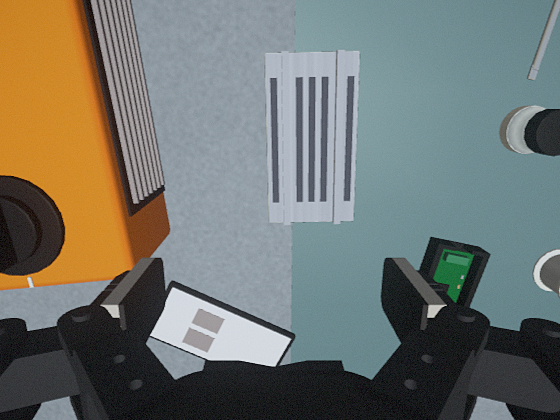

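The rack is a plate with corners at about (265,52), (359,52), (355,222) and (268,222) in wr2, and two raised rails near columns 285 and 338. I'll enlarge it to find the rail edges.

Run:
```python
import cv2,numpy as np
a=cv2.imread("pics/wr2.png")[40:235,255:370]; b=cv2.imread("pics/wr1.png")[75:270,175:290]
cv2.imwrite("pics/rk.png",np.hstack([cv2.resize(x,None,fx=3,fy=3,interpolation=cv2.INTER_CUBIC) for x in(a,b)]))
```

```text
(no output)
```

View pics/rk.png

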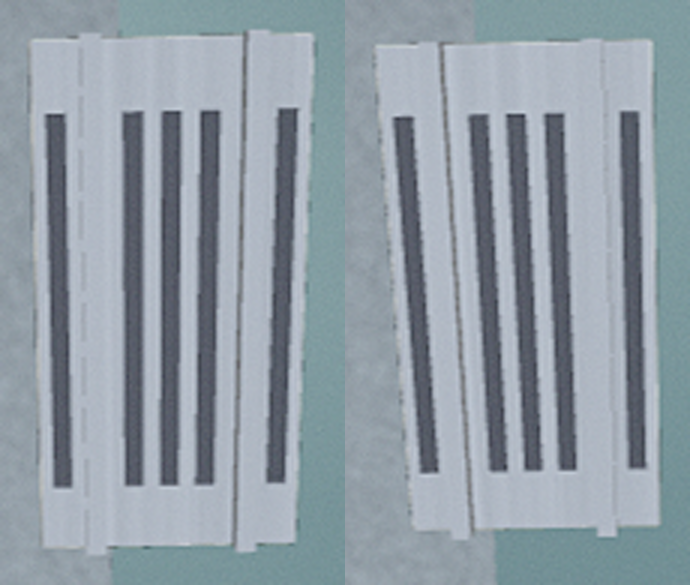

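Run:
```python
from h import *
m1=np.load("wr1.npy",allow_pickle=True).item();m2=np.load("wr2.npy",allow_pickle=True).item()
A={"LT":(91,33),"LB":(98,554),"RT":(258.5,30),"RB":(247,552)}
B={"LT":(430,42),"LB":(461,540),"RT":(593,38),"RB":(607,536)}
P=[]
for k in A:
    a=np.array(A[k])/3+[255,40]; b=(np.array(B[k])-[345,0])/3+[175,75]
    x,e=tri([(m2,a),(m1,b)]); P.append(x); print(k,np.round(x,1),round(e,2),np.round(plane(m1,b,29),1),np.round(plane(m2,a,29),1))
P=np.array(P); print(P.mean(0)); d=(P[0]+P[2]-P[1]-P[3])/2; print(d,np.arctan2(d[1],d[0]))
m=np.load("wt1.npy",allow_pickle=True).item(); f=cv2.imread("pics/wt1.png")[:,:,::-1].copy()
v=f[130:270,230:320].max(2); print(v[60,::4])
M=((f.max(2)<75)|((f[:,:,1]>f[:,:,2].astype(int)+25)&(f[:,:,1]>f[:,:,0].astype(int)+25))).astype(np.uint8)*255
C,_=cv2.findContours(M,cv2.RETR_EXTERNAL,cv2.CHAIN_APPROX_NONE)
for c in C:
    if cv2.contourArea(c)>1500: print(cv2.minAreaRect(c),[ (np.round(p,1),round(y,3),np.round(s,1)) for p,y,s in [rect(plane(m,c[:,0],24))]])
for c in blobs(f,*GREEN,600): print("green",[ (np.round(p,1),round(y,3),np.round(s,1)) for p,y,s in [rect(plane(m,c[:,0],10))]])
```

```text
LT [669.8 178.3  27. ] 0.11 [[669.6 177.9  29. ]] [[669.6 178.4  29. ]]
LB [520.7 175.2  32. ] 0.16 [[519.3 175.6  29. ]] [[519.9 175.1  29. ]]
RT [670.7 132.3  26.5] 0.05 [[670.6 132.2  29. ]] [[670.3 132.7  29. ]]
RB [521.  129.4  30.2] 0.13 [[520.6 129.5  29. ]] [[520.5 129.1  29. ]]
[595.5378047  153.77159366  28.92394496]
[149.36938876   2.98778439  -4.31671594] 0.019999988170446795
[157 154 152 100  58  39 142 128  64  71  67  71  70 134 131 135 130  64
  66 155 156 156 158]
((279.5, 332.0), (174.0, 559.0), 90.0) [(array([306.1,  36.5]), np.float64(1.373), array([559.5, 186. ]))]
((273.5, 186.5), (113.0, 63.0), 90.0) [(array([447.6,  14.6]), np.float64(-0.21), array([96.3, 50.9]))]
((538.4999389648438, 114.49999237060547), (122.99998474121094, 40.99999237060547), 90.0) [(array([ 460.5, -201.9]), np.float64(0.004), array([96., 33.]))]
green [(array([446.4,  14.8]), np.float64(-0.212), array([82.3, 38.6]))]
```

Rack centre is (595.5,153.8), lips at 29 and yaw 0.02. Tray 1 rim measures 96×51 mm at (447.6,14.6), yaw -0.21. Next: pick helpers and the first grasp.

```bash
cat >> h.py <<'E'
RC=np.array([595.4,153.8]); RY=0.02
def trayrect(f,m,near,z=24,tol=60):
    i=f.astype(int); M=((i.max(2)<75)|((i[:,:,1]>i[:,:,2]+25)&(i[:,:,1]>i[:,:,0]+25))).astype(np.uint8)*255
    C,_=cv2.findContours(M,cv2.RETR_EXTERNAL,cv2.CHAIN_APPROX_NONE); best=None
    for c in C:
        if cv2.contourArea(c)<1500: continue
        p,y,s=rect(plane(m,c[:,0],z)); e=np.linalg.norm(p-near[:2])
        if e<tol and (best is None or e<best[0]): best=(e,p,y,s,c)
    return best and best[1:]
def locate(near,yaw,find=trayrect,z=24):
    "two wrist views -> centre, yaw, dims, triangulated rim height"
    obs=[];out=[]
    for dx,zt in((0,200),(25,150)):
        p=[near[0]+dx*np.cos(yaw),near[1]+dx*np.sin(yaw),zt]
        (manip.movep(p,q(yaw)) if not out else manip.line_to(p)); manip.dwell(.15)
        f,m=grab("wrist"); r=find(f,m,near,z)
        if r is None: print("lost"); cv2.imwrite("pics/lost.png",f[:,:,::-1]); raise SystemExit
        out.append(r); obs.append((m,r[3].reshape(-1,2)))
    hs=[]  # rim corners matched between views
    k=[[proj(m,np.r_[rc,z]) for rc in np.array([cv2.boxPoints((tuple(map(float,r[0])),tuple(map(float,r[2])),np.degrees(r[1])))])[0]] for (m,_),r in zip(obs,out)]
    hs=[tri([(obs[0][0],a),(obs[1][0],b)])[0][2] for a,b in zip(*k)]
    for r in out: print("loc",np.round(r[0],1),round(r[1],3),np.round(r[2],1))
    print("rim z",np.round(np.mean(hs),1)); return (out[0][0]+out[1][0])/2,(out[0][1]+out[1][1])/2
def squeeze(w,fmin=10,step=.5):
    while w>5:
        manip.command_gripper(w); g=manip.get_gripper_force()
        if g>=fmin: break
        w-=step
    print("grip cmd",w,"width",round(manip.get_width(),2),"force",round(float(np.max(g)),1),"t",round(manip.get_t(),1))
def down(p,z,fs,speed=10):
    s=manip.line_to([p[0],p[1],z],speed=speed,f_stop=fs); print("stop",s,"z",np.round(manip.get_tcp_pos(),1),"F",np.round(manip.get_ft_force(),1)); return s
GZ=34
def pick(near,yaw):
    p,y=locate(near,yaw); manip.command_gripper(68)
    manip.movep([p[0],p[1],100],q(y)); manip.line_to([p[0],p[1],GZ],speed=80,f_stop=6)
    squeeze(55); return p,y
def target(u): return RC+u*np.array([np.cos(RY),np.sin(RY)])
E
python3 - <<'E'
from h import *
pick((447.6,14.6),-.21)
print(manip.get_tcp_pos(),manip.get_ft_force())
manip.line_to([447.6,14.6,80],speed=60); print(manip.get_gripper_force(),manip.get_width(),manip.get_ft_force())
f,m=grab("wrist","held1"); print(manip.get_t())
E
```

```text
loc [447.7  14.6] -0.211 [96.  50.9]
loc [448.3  14.6] -0.212 [98.1 51.2]
rim z 17.7
grip cmd 51.5 width 51.83 force 11.3 t 10.9
[448.0623508   14.72447206  34.12474005] [-0.21619542  0.80278784  1.59410973]
11.302439421415329 51.74253848668553 [ 0.46792663 -0.69664031 -1.16495331]
11.8333
```

View pics/held1.png

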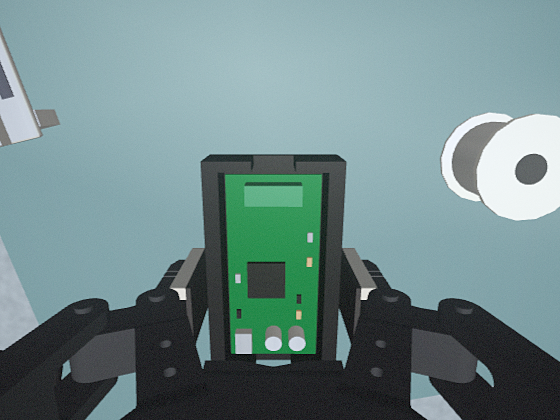

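The tray is held level between the pads (rim from (202,158) to (346,360)). Placing it.

```bash
cat >> h.py <<'E'
def lift(): p=manip.get_tcp_pos(); manip.line_to([p[0],p[1],170],speed=150)
def place(u,z0,off=GZ,v=0):
    t=target(u)+v*np.array([-np.sin(RY),np.cos(RY)]); manip.movep([t[0],t[1],max(170,z0+off+40)],q(RY)); manip.line_to([t[0],t[1],z0+off+6],speed=80); manip.dwell(.2)
    down(t,z0+off-4,2.5,8); print("grip",round(manip.get_gripper_force(),1))
    w=manip.get_width()
    for d in(1,2,4,7): manip.command_gripper(w+d)
    print("F after open",np.round(manip.get_ft_force(),1)); manip.line_to([t[0],t[1],190],speed=100)
E
python3 - <<'E'
from h import *
lift(); place(-6,25); manip.dwell(.1)
t=target(-6); manip.movep([t[0],t[1],200],q(RY)); manip.dwell(.1)
f,m=grab("wrist","pl1"); r=trayrect(f,m,t,49); print(t,r[:3] if r else r,manip.get_t())
E
```

```text
stop True z [589.3 153.7  59.1] F [-0.4  0.4  5.5]
grip 11.9
F after open [-0.4 -0.5 -0.6]
[589.40119996 153.680008  ] (array([588.87695312, 153.27220154]), np.float64(0.019906954378395847), (95.8202133178711, 50.8846435546875)) 18.675
```

View pics/pl1.png

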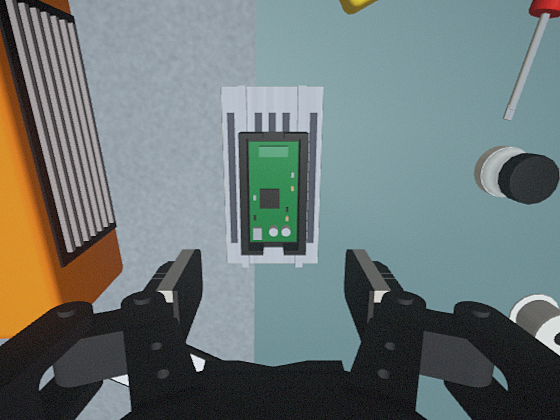

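Tray 1 sits square on both rails, at (242–308, 132–254). Next, tray 2.

Run:
```python
from h import *
pick((456,-238),-.28); lift(); print("held",manip.get_gripper_force(),manip.get_width())
if manip.get_width()>49:
    place(19,45)
    t=target(6); manip.movep([t[0],t[1],200],q(RY)); manip.dwell(.1)
    f,m=grab("wrist","pl2"); r=trayrect(f,m,target(19),69); print(target(19),r[:3] if r else r)
    for c in blobs(f,*GREEN,600): p,y,s=rect(plane(m,c[:,0],55)); print("green",p,y,s)
print(manip.get_t())
```

```text
loc [ 455.8 -235.9] -0.289 [96.3 50.9]
loc [ 456.9 -236.3] -0.289 [98.6 51. ]
rim z 13.2
grip cmd 51.5 width 51.92 force 11.3 t 27.8
held 11.318943947553635 51.77275462068104
stop True z [614.3 154.2  79.1] F [-0.3 -0.4  5.2]
grip 12.0
F after open [ 0.2 -0.8 -1.3]
[614.39620013 154.17997467] (array([603.67687988, 153.70861816]), np.float64(0.019965987089027637), (106.45354461669922, 51.64793014526367))
green [612.51531982 153.72570801] 0.020061552960269458 (82.08209228515625, 38.73893356323242)
38.3667
```

View pics/pl2.png

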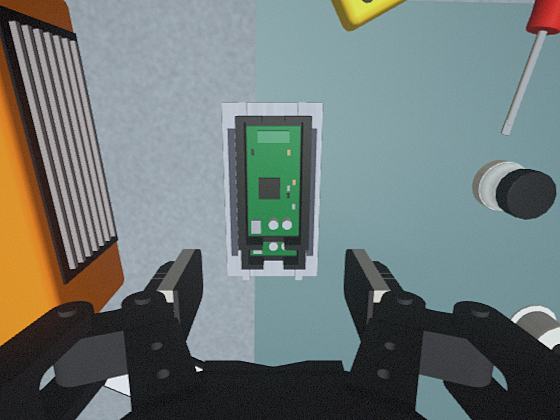

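Tray 2 sits shifted forward and in line, and the open end of tray 1 shows at (272,250). Tray 3 is near the reach limit, so I'll check IK and look from closer in.

Run:
```python
from h import *
obs=[]
for p in([540,-360,200],[560,-390,160]):
    manip.movep(p,q(-.11)); manip.dwell(.15); f,m=grab("wrist","t3_%d"%p[2]); r=trayrect(f,m,(597,-404)); print(r[:3] if r else r)
    g=[c for c in blobs(f,*GREEN,400) if np.linalg.norm(rect(plane(m,c[:,0],10))[0]-[597,-404])<60]
    if g: print("green",rect(plane(m,g[0][:,0],10))); obs.append((m,cv2.minAreaRect(g[0])[0]))
if len(obs)==2: print("tri board",tri(obs))
p=r[0] if r else (597,-404)
for z in(34,50,70,100,140): print(z,manip.ik([p[0],p[1],z],q(-.11)) is not None, [d for d in(5,10,15,20) if manip.ik([p[0]+d*.83,p[1]-d*.56,z],q(-.11)) is not None])
print(manip.get_t())
```

```text
(array([ 597.13708496, -401.19958496]), np.float64(-0.07606547337095204), (94.21419525146484, 51.50691604614258))
green (array([ 596.87268066, -402.13308716]), np.float64(-0.08106063146955922), (82.13878631591797, 38.72222900390625))
(array([ 596.96606445, -401.39202881]), np.float64(-0.07682806954909616), (94.57097625732422, 50.5411491394043))
green (array([ 596.71276855, -401.82592773]), np.float64(-0.08443312551598137), (82.45426177978516, 38.387813568115234))
tri board (array([ 598.4883451 , -401.94618633,   12.54602914]), np.float64(0.1464832880502846))
34 True [5, 10, 15, 20]
50 True [5, 10, 15, 20]
70 True [5, 10, 15, 20]
100 True [5, 10, 15, 20]
140 True [5, 10, 15, 20]
43.6833
```

Run:
```python
from h import *
p=(597.5,-401.6); manip.command_gripper(68)
manip.movep([*p,100],q(-.082)); manip.line_to([*p,GZ],speed=80,f_stop=6); squeeze(55)
manip.line_to([*p,150],speed=120); print("held",manip.get_gripper_force(),manip.get_width())
if manip.get_width()>49:
    place(-6,65)
    t=target(6); manip.movep([t[0]-15,t[1],205],q(RY)); manip.dwell(.1)
    f,m=grab("wrist","pl3"); r=trayrect(f,m,target(0),89); print(target(-6),r[:3] if r else r)
    for c in blobs(f,*GREEN,300): print("green",*rect(plane(m,c[:,0],75)))
# cover
t=(602,-288); manip.movep([590,-280,200],q(0)); manip.dwell(.1); grab("wrist","cv1"); np.save("cv1.npy",manip.camera_model("wrist"))
manip.line_to([560,-320,160]); manip.dwell(.1); grab("wrist","cv2"); np.save("cv2.npy",manip.camera_model("wrist"))
a,b,c=[cv2.imread(f"pics/{n}.png") for n in("pl3","cv1","cv2")]
cv2.imwrite("pics/m3.png",np.hstack([a[90:300,180:360],b[90:300,180:400],c[90:300,180:560]]))
print(manip.get_t())
```

```text
grip cmd 51.5 width 51.82 force 11.4 t 47.1
held 11.339150816202164 51.720654578774074
stop True z [589.3 153.6  99. ] F [-0.7  0.1  4.9]
grip 11.9
F after open [-0.4  0.5 -0.1]
[589.40119996 153.680008  ] (array([600.5770874 , 153.55407715]), np.float64(0.021925509810188926), (118.19290924072266, 51.35429763793945))
green [588.71966553 153.16867065] 0.019993613224148055 (82.05685424804688, 38.871559143066406)
green [645.09960938 154.39274597] -1.5507855590682582 (35.384483337402344, 16.152156829833984)
62.5583
```

View pics/m3.png

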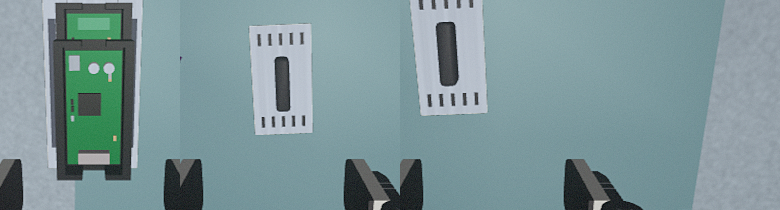

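Tray 3 is stacked back over tray 1. The cover shows clearly, plate at about (249–312, 114–225) in cv1 with its black handle. Locating the cover from the two views.

Run:
```python
from h import *
O=[];Pl=[]
for n in("cv1","cv2"):
    m=np.load(n+".npy",allow_pickle=True).item(); f=cv2.imread(f"pics/{n}.png")[:,:,::-1].copy()
    for c in blobs(f,(0,0,150),(180,45,255),1500,7):
        p,y,s=rect(plane(m,c[:,0],8))
        if np.linalg.norm(p-[600,-288])<60:
            print(n,"plate",p,y,s); k=cv2.boundingRect(c)
            Pl.append((m,proj(m,[*p,8])))
            sub=np.zeros(f.shape[:2],np.uint8); sub[k[1]+25:k[1]+k[3]-25,k[0]+12:k[0]+k[2]-12]=1
            M=((f.max(2)<80)&(sub>0)).astype(np.uint8)
            C=max(cv2.findContours(M,cv2.RETR_EXTERNAL,cv2.CHAIN_APPROX_NONE)[0],key=cv2.contourArea)
            print("handle",*rect(plane(m,C[:,0],30)),*rect(plane(m,C[:,0],20)))
            O.append((m,cv2.minAreaRect(C)[0]))
print("handle tri",tri(O),"plate tri",tri(Pl))
```

```text
cv1 plate [ 629.37744141 -313.83917236] 0.1868285235704903 (146.62255859375, 126.06028747558594)
handle [ 603.20758057 -287.60772705] 0.041413353373222606 (42.75535202026367, 10.803413391113281) [ 601.38708496 -287.86682129] 0.04141448105549683 (44.24330139160156, 11.179368019104004)
cv2 plate [ 626.08416748 -324.83218384] 0.038429248082275214 (142.5740203857422, 128.8007049560547)
handle [ 601.8548584  -288.82843018] 0.042438795228579185 (42.68471908569336, 12.547269821166992) [ 600.87042236 -287.58282471] 0.04243913644609387 (44.40207290649414, 13.05208683013916)
handle tri (array([ 601.59766472, -287.72608402,   19.82787106]), np.float64(0.19894281197825253)) plate tri (array([ 624.15591452, -324.67318826,  -75.69719002]), np.float64(2.5288838687461914))
```

The handle triangulates to (601.6,-287.7) at mid-height 20, yaw 0.042, which matches the text. Picking the cover.

Run:
```python
from h import *
p=(601.5,-287.7); manip.command_gripper(32)
manip.movep([*p,110],q(.042)); manip.line_to([*p,55],speed=80); down(p,39,4,25); squeeze(15,20,.75)
manip.line_to([*p,190],speed=100); print("held",manip.get_gripper_force(),manip.get_width(),manip.get_ft_force())
if manip.get_width()>9:
    place(-6,85,39)
    t=target(-6); manip.movep([t[0]-25,t[1],210],q(RY)); manip.dwell(.1); f,m=grab("wrist","pc1"); np.save("pc1.npy",m)
    manip.line_to([t[0]-50,t[1]-60,250]); manip.dwell(.1); f,m=grab("wrist","pc2"); np.save("pc2.npy",m)
    a,b=[cv2.imread(f"pics/pc{i}.png") for i in(1,2)]; cv2.imwrite("pics/m4.png",np.hstack([a[60:330,150:400],b[0:270,100:450]]))
print(manip.get_t())
```

```text
stop False z [ 601.5 -287.7   39. ] F [-0.8 -0.7  1. ]
grip cmd 10.5 width 11.01 force 31.8 t 66.6
held 31.693437695503235 11.36272530595999 [ 0.12048083  0.16130397 -1.37148854]
stop True z [589.3 153.7 124. ] F [0.4 0.2 5.5]
grip 32.4
F after open [-0.6 -0.3 -0.6]
77.3333
```

View pics/m4.png

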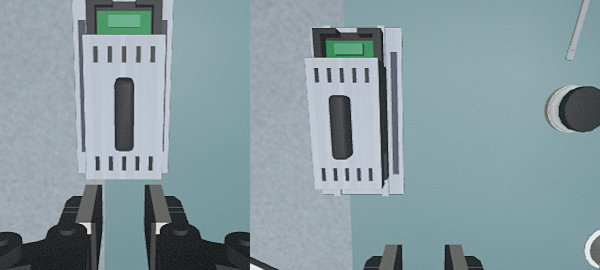

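The cover sits flat on tray 3 (contact at 124, as expected). Now the knob.

Run:
```python
from h import *
O=[]
for n in(1,2):
    m=np.load(f"pc{n}.npy",allow_pickle=True).item(); f=cv2.imread(f"pics/pc{n}.png")[:,:,::-1].copy(); u=proj(m,[*target(-6),105]).astype(int)
    s=np.zeros(f.shape[:2],np.uint8); s[u[1]-45:u[1]+45,u[0]-20:u[0]+20]=1
    C=max(cv2.findContours(((f.max(2)<80)&(s>0)).astype(np.uint8),cv2.RETR_EXTERNAL,cv2.CHAIN_APPROX_NONE)[0],key=cv2.contourArea)
    print(rect(plane(m,C[:,0],105))); O.append((m,cv2.minAreaRect(C)[0]))
print("cover handle tri",tri(O),target(-6))
manip.movep([535,300,270],q(RY)); manip.movep([535,345,270],q(0)); manip.dwell(.1); a,m=grab("wrist","k1"); np.save("k1.npy",m)
manip.line_to([505,320,270]); manip.dwell(.1); b,m=grab("wrist","k2"); np.save("k2.npy",m)
cv2.imwrite("pics/m5.png",np.hstack([a[60:360,100:500],b[0:300,50:450]])[:,:,::-1]); print(manip.get_t())
```

```text
(array([588.49163818, 153.06378174]), np.float64(0.01434517858925255), (45.42586135864258, 11.278950691223145))
(array([589.11199951, 153.2358551 ]), np.float64(0.019611243628856023), (43.784420013427734, 14.559343338012695))
cover handle tri (array([589.52210081, 153.01699392, 106.25141785]), np.float64(0.2310573752953642)) [589.40119996 153.680008  ]
79.1833
```

View pics/m5.png

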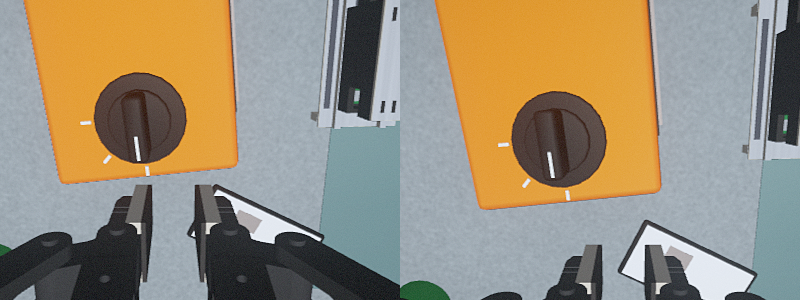

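The pointer points towards -x at the off mark (147,171). The first-setting mark is at (107,160), clockwise from it. Triangulating the disc and the pointer.

Run:
```python
from h import *
D=[];W0=[];W1=[]
for n,c0 in((1,(240,178)),(2,(209,139))):
    m=np.load(f"k{n}.npy",allow_pickle=True).item(); f=cv2.imread(f"pics/k{n}.png")[:,:,::-1].copy()
    s=np.zeros(f.shape[:2],np.uint8); cv2.circle(s,c0,60,1,-1)
    hsv=cv2.cvtColor(f,cv2.COLOR_RGB2HSV); M=((f.max(2)<110)&(s>0)).astype(np.uint8)
    C=max(cv2.findContours(M,cv2.RETR_EXTERNAL,cv2.CHAIN_APPROX_NONE)[0],key=cv2.contourArea)
    H=cv2.convexHull(C); e=cv2.fitEllipse(H); print("disc",e); D.append((m,e[0]))
    fill=np.zeros_like(M); cv2.fillPoly(fill,[H],1)
    Wm=((f.min(2)>120)&(cv2.erode(fill,np.ones((5,5)))>0)).astype(np.uint8); pts=np.argwhere(Wm)[:,::-1].astype(np.float32)
    r=cv2.minAreaRect(pts); b=cv2.boxPoints(r); b=b[np.argsort(b[:,1])]; W0.append((m,b[:2].mean(0))); W1.append((m,b[2:].mean(0))); print("white",r)
d=tri(D); a=tri(W0); b=tri(W1); print("disc",d,"w0",a,"w1",b)
v=a[0]-b[0]; print("bar yaw tri",np.arctan2(v[1],v[0]))
for k in(0,1):
    p,qq=plane(W0[k][0],W0[k][1],154)[0],plane(W1[k][0],W1[k][1],154)[0]; print(p,qq,np.arctan2(*(p-qq)[1::-1]))
```

```text
disc ((239.80018615722656, 177.47950744628906), (89.97599029541016, 92.4508056640625), 125.1214599609375)
white ((236.76156616210938, 208.0923309326172), (24.43484115600586, 4.217181205749512), 82.87498474121094)
disc ((208.6566162109375, 138.63107299804688), (92.80052185058594, 97.17388916015625), 144.59754943847656)
white ((200.49998474121094, 164.49996948242188), (25.773693084716797, 4.333629608154297), 81.25383758544922)
disc (array([548.04734721, 368.07837743, 113.28680394]), np.float64(0.05059165896057942)) w0 (array([543.08231754, 367.9057392 , 152.93468795]), np.float64(0.10780657829287357)) w1 (array([526.35960936, 366.19759784, 153.51466347]), np.float64(0.0036403102086266016))
bar yaw tri 0.10179198028777892
[543.41609493 367.70656166 154.        ] [526.51221012 366.15186424 154.        ] 0.09171476432776145
[543.14260761 367.77419348 154.        ] [526.45480495 366.09816158 154.        ] 0.10009887832739521
```

The axis is at (548.0,368.2), bar yaw 0.098, bar top at 153.5. Gripping and turning 0.8 rad clockwise.

Run:
```python
from h import *
p=[548.0,368.2]; y=.098; manip.command_gripper(36)
manip.movep([*p,230],q(y)); manip.line_to([*p,165],speed=80); down(p,152,4,25)
squeeze(17,25,.75); print(manip.get_ft_force())
for a in(.2,.4,.6,.8):
    manip.movej(manip.ik([*p,152],q(y-a))); print(a,np.round(manip.get_tcp_pos(),1),np.round(manip.get_ft_force(),1),np.round(manip.get_moment(),2))
manip.dwell(.3); w=manip.get_width(); print(w,np.round(manip.get_moment(),2))
for d in(1,3,8,20): manip.command_gripper(w+d)
manip.line_to([*p,270],speed=100); manip.movep([505,320,270],q(0)); manip.dwell(.1)
f,m=grab("wrist","k3"); g,_=grab("top"); 
manip.movep([450,-150,330],q(0)); manip.dwell(.2); g,_=grab("top")
cv2.imwrite("pics/m6.png",np.hstack([f[0:300,50:410],g[100:400,90:470]])[:,:,::-1]); print(manip.get_t())
```

```text
stop False z [548.  368.2 151.9] F [-0.3  0.2 -0.1]
grip cmd 12.5 width 13.38 force 39.2 t 83.2
[-0.1693353   2.55558996  0.63646922]
0.2 [548.  368.3 152.2] [-0.9  2.3  0.8] [0.41 0.09 0.13]
0.4 [547.9 368.1 152.1] [-1.3  1.5  2.1] [ 0.24  0.22 -0.07]
0.6 [547.9 367.9 152.1] [-1.8 -0.1  2.3] [ 0.07  0.38 -0.18]
0.8 [547.8 367.8 152.1] [-2.8 -1.3  3.9] [-0.13  0.55 -0.02]
13.2641472811704 [-0.5   0.77  0.03]
92.575
```

View pics/m6.png

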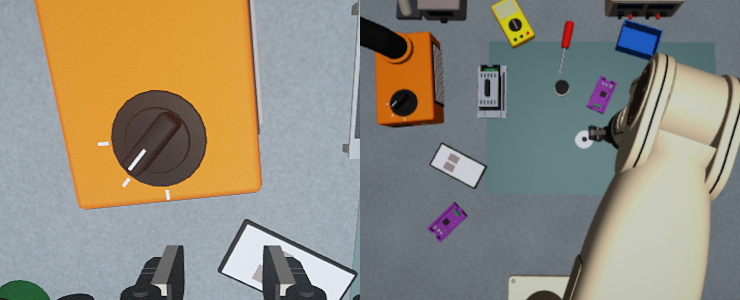

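The knob points at the first mark (126,182) and the stack stands. One last wrist check of the stack before handing in.

Run:
```python
from h import *
t=target(-6); manip.movep([t[0]-25,t[1],250],q(RY)); manip.dwell(.1); f,m=grab("wrist","fin"); u=proj(m,[*t,105]).astype(int)
s=np.zeros(f.shape[:2],np.uint8); s[u[1]-45:u[1]+45,u[0]-20:u[0]+20]=1
C=max(cv2.findContours(((f.max(2)<80)&(s>0)).astype(np.uint8),cv2.RETR_EXTERNAL,cv2.CHAIN_APPROX_NONE)[0],key=cv2.contourArea)
print(t,rect(plane(m,C[:,0],105)))
cv2.imwrite("pics/fin_c.png",cv2.resize(f[60:300,150:400],None,fx=2,fy=2)[:,:,::-1])
```

```text
[589.40119996 153.680008  ] (array([589.04974365, 153.33232117]), np.float64(0.019783749888465874), (44.81679916381836, 11.174942970275879))
```

View pics/fin_c.png

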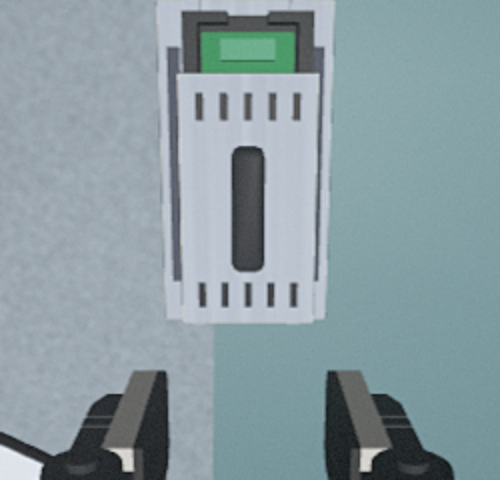

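The cover is square on the stack, with its handle at (248,208), and tray 2's open end shows at (248,45). Handing in.

```bash
python3 -c "
from cell import manip
print(manip.get_t(),manip.job_done())"
```

```text
the job is handed in; nothing more can be done
97.425 None
```

The job is handed in at 97 s, with no verdict returned: the three black trays present are stacked on the middle of the rack with alternating 25 mm shifts, the cover is square on top, and the extractor knob is at its first setting.

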